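Open the gauge shutter and hold the probe in the guide bush

ROBOT

A 6-joint arm with a two-finger parallel gripper is mounted at the origin on the work surface. World frame = base frame: x ahead of the robot, y to its left, z up, the work surface at z = 0. Lengths are in m, angles in rad, forces in N, time in s.
With the tool pointing down it reaches from about 0.35 to 0.975 m from the base axis. Payload 4.9 kg.
Tool frame: the origin (TCP) lies midway between the tips of the shut fingers; the grasp point (between the pads) lies 19 mm behind it; z points along the fingers, y is the direction in which the jaws open and shut (so a half turn about z gives the same grasp; the last joint's range is limited). The gripper opens to 85 mm and grips with 20 to 120 N. Pads are 22 mm wide; open, the fingers measure 114 mm over their backs; the gripper's body (76 mm by 85 mm) begins 54 mm behind the grasp point. The pads swing forward as they close: fully open they stand 13 mm farther back than shut.
Start: joints at [-1.376, 0.053, 1.613, -0, 1.476, -0.119], TCP at [0.193, -0.594, 0.231] pointing down, gripper open.
Joint ranges: [-3.01, 3.01], [-1.01, 2.22], [0.06, 2.58], [-1.02, 4.17], [0.09, 2.62], [-3.14, 3.14]. Speed limits (rad/s): [2.57, 2.57, 3.14, 3.14, 3.14, 3.14].

INTERFACE

Orientations are given as a unit quaternion [w, x, y, z].
In Python, from plant import state, grab_frame, camera_info, job_done, cut_out gives the robot as it stands.
- The arm moves only by the tool step_arm, never from a script. Its argument "moves" is a list of rows, each a list of 7 numbers: the shift along the tool's x, y, z in m, then the turn, a rotation vector about the tool's x, y, z in rad, then the finger opening in m, from 0 to 0.0854. A call has 1 to 8 rows; each row shifts and turns the commanded pose from where the row before left it, along the tool's axes as they then stand; what a row does not reach is not made up. A row lasts 1/10 s, in which the tool goes at most 50 mm and 8.59 degrees, less where a joint would pass 70% of its speed; a pose out of reach is approached as far as the arm can. A call is refused whole if a number of a shift passes 0.05 or a number of a turn 0.15, either way. A call with a gripper value outside its range is refused whole. The fingers move at their own pace and stop on an object; the grip force is fixed at half the most. Time passes only in rows, so rows that do not move let the fingers close. It gives the time, the measured TCP pose, the force and the opening at its end, in the units of the state.
- state(): the state, without advancing time (a new reading comes with each control period).
- grab_frame(name): name is "scene" or "side" or "wrist"; returns (picture, depth): 480x640x3 uint8, red, green, blue; 480x640 float32, m along the optical axis (not along the pixel's ray), 0 where there is no reading.
- camera_info(name): a dict with "intrinsics" (3x3 intrinsics, pixels), "world_from_camera" (4x4, takes a point from camera to world coordinates). Camera axes: x right, y down, z forward; pixel columns grow to the right and rows downward; lengths in m; the calibration is good to about 2 mm. The wrist camera is an equidistant fisheye: a pixel r from the principal point sees the ray r / f radians off the axis. A picture is of the moment at which its call begins: read the wrist's pose just before it. camera_info takes no time and is no camera call; for the wrist camera it gives the pose at the moment of the call.
- job_done(): hands the job in, once; it reports no verdict.
Trained networks look in the newest picture that a camera, given by its name, has taken for a name from the list of things; names that differ only in an ending like _2 or _b are one class to them, and where a whole thing is asked for, a point or a joint stands for the part that bears it (a point fixed in the world has none). Each returns a list of dicts, best first, with "conf" (0 to 1); they miss things now and then, are a little off and sometimes report something else, mostly with a low value. They report only what shows in the picture. A call takes as long as a camera call. They do not tell look-alikes from the thing itself.
- cut_out(camera, query): "mask" (480x640 bool, what is visible of it) and "point" ([column, row] in pixels, amid what is visible of it).
The state is a dict: "time": time; "joint_pos": joint angles; "joint_vel": joint speeds; "joint_efforts": joint torques, N m; "tool_pos": TCP position; "tool_rot": TCP orientation; "contact_force": force on the tool from outside, world axes, zero at the start; "ft_torque": the same for the moment, N m; "gripper_width": opening from 0.0 (shut) to 1.0 (fully open).
Only numpy, scipy, OpenCV 4.12 (cv2) and the standard library are available. Lean on these libraries where they do the work, as an engineer would, in place of code of your own. Each camera call takes 0.05 s, during which the arm holds its last target.

TASK

On the inspection fixture, wind the crank counter-clockwise (seen from above) until it stops, a little over one full turn, so that the dust shutter uncovers the guide bush; leave it open. Then take the long probe from the gauge rack and lower it upright through the middle of the bush, without letting it touch any part of the fixture, until its tip is about midway between the underside of the bush and the black moulded part below. Finish while holding the probe still there, centred in the bush and hanging from the gripper, and leave the short plug gauge, the parts tray, the tape roll and the bottle where they are.

Things in the scene. Friction and masses are not known exactly. Their poses are not given: they have to be found in the camera images.
- fixture: Bolted-down aluminium bridge. Base plate 110 (x) x 280 (y) x 10 mm; two uprights at y = -60 and +190 mm carry a bridge plate 90 x 260 x 12 mm, its top 100 mm above the work surface; open at the front and back. Origin: on the work surface, directly below the axis of the guide bush; z up, y points from the bush towards the crank. Under the bush, on the base, a white nest 60 x 60 mm holds a round black moulded part whose top is 25 mm above the work surface.
- bush (a point): Centre of the upper mouth of the guide bush, 102 mm above the work surface. The bush is a dark steel sleeve, 46 mm outside, vertical bore 26 mm in diameter and 30 mm long (underside 72 mm above the work surface). At the start it is covered by the shutter.
- shutter (a joint): Position of the dust shutter (m), a steel plate 50 x 48 x 4 mm lying just over the bush (top 108 mm above the work surface) with a thin strip towards the crank. 0 covers the bore; it slides along the fixture's +y and at 0.054 the bore is fully clear. It is driven only by the crank, 8 mm per radian.
- crank (a joint): Angle of the crank (rad) about the vertical, growing counter-clockwise seen from above. 0 is the closed stop (arm along the fixture's +y), 6.8 the open stop. It starts between 0 and 0.4, turns stiffly (0.05 N m and the shutter's drag, a push of about 2 to 4 N at the knob) and stays where it is left.
- crank_axis (a point): Point on the crank's vertical turning axis, 140 mm from the bush along the fixture's y, at the height of the middle of the knob's grip (150 mm above the work surface).
- crank_knob (a point): Middle of the crank's upright black knob, 40 mm from the crank's axis, 150 mm above the work surface. The knob is a cylinder 20 mm in diameter and 46 mm tall (124 to 170 mm above the work surface) that spins freely on its pin, so it can be held with the gripper's direction unchanged while going round; hold it firmly (about 25 N), as a light pinch slips. The crank arm's top is about 123 mm above the work surface.
- rack: Fixed grey gauge rack, base 100 x 180 mm, top plate 60 (x) x 174 (y) x 12 mm with its top 125 mm above the work surface and two 18 mm holes at y = -45 and +45 mm. Origin on the work surface under its middle, z up. One hole holds the probe, the other the plug gauge; which is which varies.
- probe: The long probe, about 0.16 kg, hanging upright in the rack by its flange. Origin: centre of its tip (lower end), z axis up along it. Steel rod 10 mm in diameter from 0 to 110 mm; dark flange 30 mm in diameter from 110 to 116 mm; plain aluminium grip 24 mm in diameter from 116 to 170 mm (take it firmly at about 145 mm, about 30 N). In the rack its tip is 15 mm above the work surface.
- plug: Bystander: short plug gauge in the rack's other hole. Origin at its lower end; 14 mm pin 40 mm long, 30 mm flange resting on the rack, 24 mm grip whose top is 157 mm above the work surface.
- parts_tray: Bystander: white tray 130 x 190 x 22 mm with rows of small black moulded parts. Origin under its middle.
- tape: Bystander: clear tape roll lying flat, 90 mm outside, 24 mm tall. Origin under its middle.
- dispenser: Bystander: small white bottle, 48 mm in diameter and 110 mm tall. Origin under its middle.
Mind the look-alikes: they are no part of the job. There is more than one size of the probe; the one meant has the size given above.

How it is judged:
On the way, in this order (a step that is already met when the one before it is completed fails the run):
1. the crank is wound to its open stop and the shutter is clear of the bush (value of joint crank above 6.55 rad), for 0.2 s.
2. the probe is lifted out of the rack in the gripper (height (world z) of probe above 0.12 m and contact force between probe and the fingers above 0.5 N), for 0.1 s.
At the end, for the whole second after the job is handed in: Crank within 0.25 rad of its open stop; probe tip within 4 mm of the bush axis and 30 to 66 mm above the work surface (6 mm below the bush, 5 mm above the part); probe within 0.06 rad of upright, below 20 mm/s, held by the fingers and not touching the fixture (value of joint crank above 6.55 rad and horizontal distance between probe and bush below 0.004 m and height (world z) of probe between 0.03 and 0.066 m and angle between probe's own z axis and vertical below 0.06 rad and contact force between probe and the fingers above 0.5 N and contact force between probe and fixture below 0.3 N and linear speed of probe below 0.02 m/s); the arm keeps its last pose, push and grip.
It fails at once if the probe touches the fixture (bush, shutter, crank, plates or part) with more than 0.3 N (contact force between probe and fixture above 0.3 N).
It fails at once if the plug gauge is moved by more than 25 mm (distance of plug from where it was at the start of the episode above 0.025 m).
It fails at once if the parts tray is moved by more than 25 mm (distance of parts_tray from where it was at the start of the episode above 0.025 m).
It fails at once if the tape roll is moved by more than 25 mm (distance of tape from where it was at the start of the episode above 0.025 m).
It fails at once if the bottle is moved by more than 25 mm (distance of dispenser from where it was at the start of the episode above 0.025 m).
It also fails if it takes over 72 s, if anything falls off the work surface, if the arm or the gripper's body presses on something with over 40 N, if the wrist force passes 120 N, or if a joint passes its speed limit or range.

## Working session

There is one attempt and no reset: what is moved stays moved. The work goes in short steps, Python scripts to look and compute and a tool call to move; the robot and the scene stay as the last step left them, time stands still between calls to the robot, and variables do not carry over. Pictures are saved under pics/ and viewed, and the job is handed in when it is done.

Besides the shell and the picture viewer there is one more tool, called after "Call:" as name(argument=value, ...) on one line, values as JSON. step_arm: Moves the arm, as the interface text tells. Its arguments: {"type":"object","properties":{"moves":{"type":"array"}},"required":["moves"]}

```bash
mkdir -p pics; ls; cat > h.py <<'E'
import numpy as np, cv2
from plant import state, grab_frame, camera_info, job_done, cut_out
def save(n,img): cv2.imwrite('pics/'+n+'.png',img[:,:,::-1])
def pts(cam,depth,info=None):
    i=info or camera_info(cam);K=np.array(i['intrinsics']);T=np.array(i['world_from_camera'])
    v,u=np.mgrid[0:480,0:640]
    P=np.stack([(u-K[0,2])/K[0,0]*depth,(v-K[1,2])/K[1,1]*depth,depth],-1)
    return P@T[:3,:3].T+T[:3,3]
E
python3 - <<'E'
from h import *
for c in ['scene','side','wrist']:
    im,d=grab_frame(c); save(c+'0',im); np.save(c+'0.npy',d)
    i=camera_info(c); print(c,np.round(i['intrinsics'],1).tolist(),np.round(i['world_from_camera'],3).tolist())
s=state();print(s)
E
```

```text
pics
scene [[522.1, 0.0, 317.7], [0.0, 522.1, 235.3], [0.0, 0.0, 1.0]] [[-0.427, 0.527, -0.735, 1.259], [0.904, 0.257, -0.341, 0.352], [0.009, -0.81, -0.586, 0.699], [0.0, 0.0, 0.0, 1.0]]
side [[450.6, 0.0, 320.4], [0.0, 450.6, 244.2], [0.0, 0.0, 1.0]] [[0.952, -0.174, 0.251, 0.342], [-0.306, -0.547, 0.78, -0.653], [0.002, -0.819, -0.574, 0.637], [0.0, 0.0, 0.0, 1.0]]
wrist [[371.6, 0.0, 319.5], [0.0, 371.6, 241.2], [0.0, 0.0, 1.0]] [[0.309, -0.918, -0.248, 0.256], [-0.951, -0.299, -0.079, -0.574], [-0.002, 0.26, -0.966, 0.373], [0.0, 0.0, 0.0, 1.0]]
{'time': 0.15, 'joint_pos': array([-1.37599168e+00,  5.32268442e-02,  1.61398767e+00, -1.68826783e-06,
        1.47601171e+00, -1.18971720e-01]), 'joint_vel': array([-0.00083619, -0.00037805, -0.00441773, -0.00039101, -0.00061368,
        0.00064723]), 'joint_efforts': array([ 1.04882907e-03, -3.94240701e+01, -3.70722878e+01, -6.95248514e-05,
        4.57878399e-03,  3.55805369e-06]), 'tool_pos': array([ 0.19282856, -0.59399121,  0.23032661]), 'tool_rot': array([-8.16168737e-04,  9.87717930e-01,  1.56245396e-01, -3.18019527e-05]), 'contact_force': array([-0.74047925, -0.35529325,  0.58114807]), 'ft_torque': array([ 0.00081291,  0.0270457 , -0.02696919]), 'gripper_width': 1.0006655547642926}
```

View pics/scene0.png

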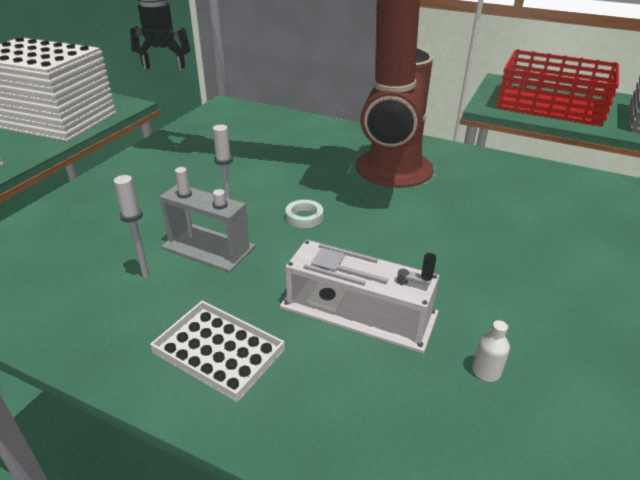

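View pics/side0.png

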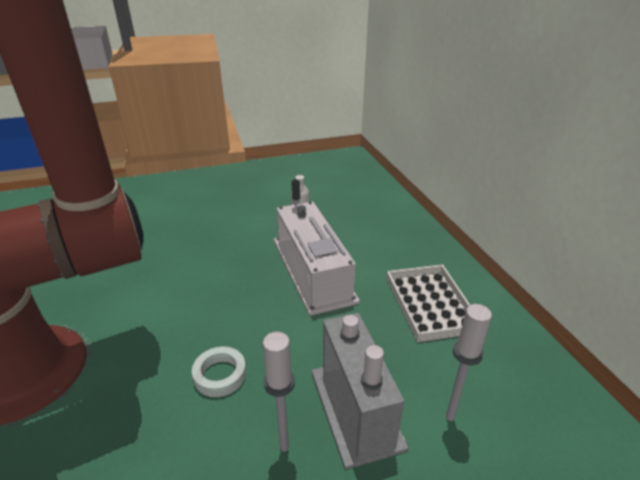

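View pics/wrist0.png

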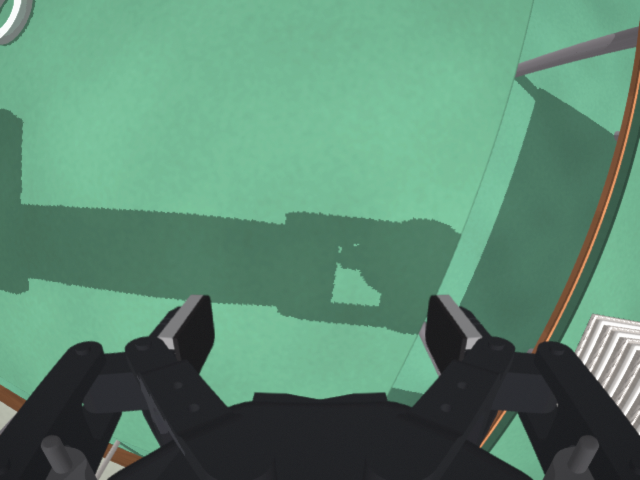

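The scene image shows the fixture at about (360,290) with its knob at (428,266). The rack is at (205,225), with a taller gauge at (182,180) and a shorter one at (219,197). Two bigger free-standing look-alikes are at (130,210) and (222,155). I'll measure poses from depth next.

```bash
python3 - <<'E'
from h import *
import json
res={}
for c in ['scene','side']:
    im,d=grab_frame(c); P=pts(c,d); save(c+'1',im)
    for q in ['fixture','shutter','crank','crank_knob','rack','probe','plug','parts_tray','tape','dispenser']:
        for r in cut_out(c,q)[:3]:
            m=r['mask']&(d>0); p=P[m]
            if len(p)==0: continue
            zt=np.percentile(p[:,2],98); t=p[p[:,2]>zt-0.006]
            print(c,q,round(r['conf'],2),np.round(r['point']),len(p),'med',np.round(np.median(p,0),3),'zr',np.round(np.percentile(p[:,2],[2,98]),3),'top',np.round(t.mean(0),3))
    np.save(c+'P.npy',P)
E
```

```text
scene fixture 0.69 [362. 293.] 11747 med [0.588 0.133 0.065] zr [0.004 0.14 ] top [0.573 0.236 0.156]
scene fixture 0.52 [218. 197.] 266 med [ 0.54  -0.199  0.142] zr [0.066 0.159] top [ 0.536 -0.203  0.157]
scene shutter 0.87 [335. 262.] 703 med [0.585 0.068 0.108] zr [0.104 0.11 ] top [0.58  0.078 0.108]
scene crank 0.61 [427. 275.] 576 med [0.575 0.229 0.125] zr [0.106 0.171] top [0.572 0.236 0.169]
scene crank_knob 0.76 [422. 275.] 661 med [0.575 0.227 0.124] zr [0.1   0.171] top [0.57  0.235 0.169]
scene crank_knob 0.72 [302. 217.] 820 med [ 0.342 -0.112  0.02 ] zr [0.001 0.026] top [ 0.337 -0.113  0.024]
scene rack 0.72 [207. 232.] 4848 med [ 0.546 -0.245  0.04 ] zr [0.005 0.127] top [ 0.539 -0.241  0.125]
scene rack 0.4 [302. 211.] 821 med [ 0.34  -0.112  0.02 ] zr [0.001 0.026] top [ 0.336 -0.113  0.024]
scene probe 0.83 [133. 209.] 1292 med [ 0.674 -0.303  0.169] zr [0.004 0.231] top [ 0.671 -0.305  0.229]
scene probe 0.55 [222. 154.] 780 med [ 0.414 -0.273  0.176] zr [0.056 0.231] top [ 0.41  -0.275  0.229]
scene plug 0.67 [219. 349.] 7284 med [ 0.774 -0.059  0.011] zr [0.0
[... 1388 characters left out ...]
73.] 2072 med [ 0.405 -0.287  0.183] zr [0.019 0.231] top [ 0.406 -0.28   0.23 ]
side plug 0.79 [348. 329.] 361 med [ 0.531 -0.212  0.147] zr [0.128 0.159] top [ 0.532 -0.206  0.157]
side parts_tray 0.86 [429. 302.] 4365 med [ 0.765 -0.063  0.01 ] zr [0.002 0.023] top [ 0.758 -0.062  0.023]
side parts_tray 0.65 [311. 256.] 6391 med [0.561 0.062 0.095] zr [0.005 0.136] top [0.567 0.229 0.153]
side tape 0.71 [222. 379.] 1679 med [ 0.333 -0.127  0.023] zr [0.002 0.026] top [ 0.333 -0.118  0.024]
side dispenser 0.69 [308. 258.] 6407 med [0.561 0.061 0.095] zr [0.004 0.136] top [0.567 0.229 0.153]
side dispenser 0.65 [303. 190.] 210 med [0.618 0.353 0.075] zr [0.    0.125] top [0.576 0.232 0.148]
```

```bash
python3 - <<'E'
from h import *
A=np.load('sceneP.npy').reshape(-1,3);B=np.load('sideP.npy').reshape(-1,3)
def rect(lo,hi,box):
  for n,X in (('sc',A),('si',B),('both',np.r_[A,B])):
    m=(X[:,2]>lo)&(X[:,2]<hi)&(X[:,0]>box[0])&(X[:,0]<box[1])&(X[:,1]>box[2])&(X[:,1]<box[3])
    p=X[m]; r=cv2.minAreaRect((p[:,:2]*1000).astype(np.float32)); print(n,len(p),np.round(r[0],1),np.round(r[1],1),round(r[2],2), 'z',np.round(np.median(p[:,2]),4))
print('bridge');rect(.0965,.1035,(.45,.75,-.02,.33))
print('base');rect(.006,.014,(.45,.72,-.04,.33))
print('racktop');rect(.121,.129,(.45,.62,-.4,-.12))
print('shutter');rect(.1065,.110,(.5,.66,0.02,.1))
def circ(lo,hi,box,r):
  from scipy.optimize import least_squares
  for n,X in (('sc',A),('si',B)):
    m=(X[:,2]>lo)&(X[:,2]<hi)&(X[:,0]>box[0])&(X[:,0]<box[1])&(X[:,1]>box[2])&(X[:,1]<box[3])
    p=X[m,:2]
    f=least_squares(lambda c:np.hypot(*(p-c).T)-r,p.mean(0)+[0,0],loss='soft_l1',f_scale=.001)
    print(n,len(p),np.round(f.x*1000,1),round(np.abs(f.fun).mean()*1000,2))
print('knob');circ(.13,.165,(.52,.63,.2,.27),.010)
print('probe grip');circ(.137,.182,(.49,.58,-.35,-.25),.012)
print('plug grip');circ(.137,.154,(.49,.58,-.25,-.15),.012)
E
```

```text
bridge
sc 3328 [572.  119.7] [ 96.7 260.8] 1.51 z 0.1003
si 2132 [572.4 120.8] [ 91.3 264.8] 1.92 z 0.1002
both 5460 [572.1 120.9] [ 96.7 264.8] 1.64 z 0.1003
base
sc 4317 [619.8 109.6] [184.9 315. ] 5.67 z 0.0103
si 1402 [617.5 109.3] [199.9 303.3] 1.73 z 0.0102
both 5719 [617.5 109.5] [200.  303.9] 1.82 z 0.0103
racktop
sc 1170 [ 533.6 -249.1] [177.1  64. ] 89.23 z 0.1255
si 2951 [ 533.  -248.9] [175.9  61.3] 88.74 z 0.1255
both 4121 [ 533.6 -249.1] [177.1  64. ] 89.23 z 0.1255
shutter
sc 566 [574.8  62. ] [75.3 76.3] 0.71 z 0.1082
si 408 [573.9  61.6] [73.8 75.8] 2.36 z 0.108
both 974 [574.6  61.5] [75.8 77.4] 0.71 z 0.1082
knob
sc 196 [567.1 234.8] 0.73
si 108 [568.8 236.1] 1.07
probe grip
sc 234 [ 530.7 -295.1] 1.05
si 405 [ 532.2 -293.2] 0.43
plug grip
sc 86 [ 532.8 -204.6] 0.88
si 123 [ 534.3 -203.4] 0.52
```

The right gauge is the one in the rack at scene (182,180) / side (374,370). Its top is at z≈0.185, which is 15+170 mm. The two free-standing ones at scene (130,210) and (222,155) top out at 0.229, so they're too long. The one at (219,197) tops out at 0.157, so it's the plug. Here's an enlarged crop to confirm that.

```bash
python3 - <<'E'
from h import *
a=cv2.imread('pics/side1.png')[290:470,230:510];cv2.imwrite('pics/crop1.png',cv2.resize(a,None,fx=2.8,fy=2.8,interpolation=cv2.INTER_CUBIC))
E
```

Call:
step_arm(moves=[[0,0,-0.03,0,0,0.15,0.0854],[0,0,-0.03,0,0,0.15,0.0854],[0,0,-0.02,0,0,0.013,0.0854]])

```text
time: 1.55
tool_pos: [0.193, -0.595, 0.3139]
tool_rot: [0.001, 1.0, -0.001, 0.0]
contact_force: [0.2, -0.3, 0.6]
gripper_width: 0.997
```

View pics/crop1.png

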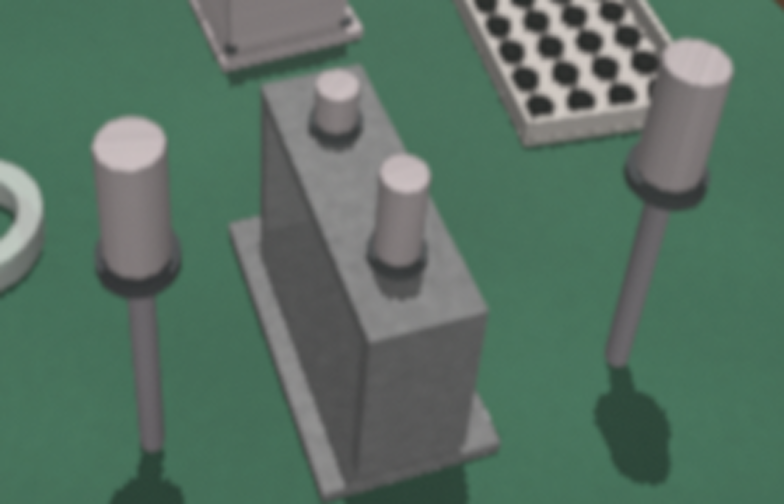

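The crop confirms it: the rack's taller gauge (crop 400,210) is the probe, the short one (337,100) is the plug, and both free-standing ones are larger. Next is the knob.

Call:
step_arm(moves=[[0.02,-0.044,0,0,0,0,0.0854],[0.02,-0.044,0,0,0,0,0.0854],[0.02,-0.044,0,0,0,0,0.0854],[0.02,-0.044,0,0,0,0,0.0854],[0.02,-0.044,0,0,0,0,0.0854],[0.02,-0.044,0,0,0,0,0.0854],[0.02,-0.044,0,0,0,0,0.0854],[0.02,-0.044,0,0,0,0,0.0854]])

```text
time: 2.35
tool_pos: [0.353, -0.2405, 0.3115]
tool_rot: [0.0, 1.0, 0.0, 0.0]
contact_force: [1.6, -0.5, -0.7]
gripper_width: 1.002
```

Call:
step_arm(moves=[[0.02,-0.044,0,0,0,0,0.0854],[0.02,-0.044,0,0,0,0,0.0854],[0.02,-0.044,0,0,0,0,0.0854],[0.02,-0.044,0,0,0,0,0.0854],[0.02,-0.044,0,0,0,0,0.0854],[0.02,-0.044,0,0,0,0,0.0854],[0.02,-0.044,0,0,0,0,0.0854],[0.01,-0.04,0,0,0,0,0.0854]])

```text
time: 3.15
tool_pos: [0.5031, 0.1081, 0.3113]
tool_rot: [-0.0, 1.0, 0.001, 0.0]
contact_force: [0.1, 0.1, -0.2]
gripper_width: 1.0
```

```bash
cat >> h.py <<'E'
def wpts(depth,i):
    K=np.array(i['intrinsics']);T=np.array(i['world_from_camera'])
    v,u=np.mgrid[0:480,0:640]; x=(u-K[0,2])/K[0,0]; y=(v-K[1,2])/K[1,1]; r=np.hypot(x,y)+1e-9
    t=np.tan(r); P=np.stack([x/r*t*depth,y/r*t*depth,depth],-1)
    return P@T[:3,:3].T+T[:3,3]
E
python3 - <<'E'
from h import *
i=camera_info('wrist');im,d=grab_frame('wrist');save('w2',im);P=wpts(d,i);np.save('w2P.npy',P)
X=P.reshape(-1,3)
def rect(lo,hi,box):
    m=(X[:,2]>lo)&(X[:,2]<hi)&(X[:,0]>box[0])&(X[:,0]<box[1])&(X[:,1]>box[2])&(X[:,1]<box[3])
    p=X[m]; r=cv2.minAreaRect((p[:,:2]*1000).astype(np.float32)); print(len(p),np.round(r[0],1),np.round(r[1],1),round(r[2],2), 'z',np.round(np.median(p[:,2]),4))
rect(.0965,.1035,(.45,.75,-.02,.33));rect(.1065,.110,(.5,.66,0.02,.1))
print(state()['tool_pos'])
E
```

```text
18034 [572.  120.9] [ 90.9 261.1] 1.96 z 0.0998
2922 [574.1  62.2] [74.1 76. ] 1.13 z 0.1077
[0.50320875 0.11277368 0.31100005]
```

View pics/w2.png

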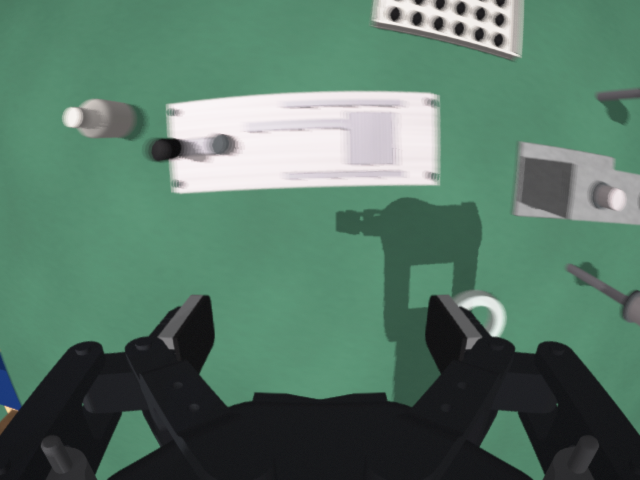

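The wrist image shows the fixture from (168,100) to (438,185), with the knob at (165,148) and the hub at (222,144). The bridge fit is 90.9×261.1 mm, so it's accurate. Now the knob and hub from the same cloud.

```bash
python3 - <<'E'
from h import *
X=np.load('w2P.npy').reshape(-1,3)
m=(abs(X[:,0]-.568)<.05)&(abs(X[:,1]-.225)<.07)&(X[:,2]>.104);p=X[m]
h,e=np.histogram(p[:,2],bins=np.arange(.104,.18,.004));print(dict(zip(np.round(e,3),h)))
t=p[p[:,2]>.1665];print('knobtop',len(t),t.mean(0),cv2.minEnclosingCircle((t[:,:2]*1000).astype(np.float32)))
t=p[(p[:,2]>.112)&(p[:,2]<.135)&(p[:,1]<.212)];print('hub',len(t),t[:,2].max(),np.median(t,0),t[:,:2].min(0),t[:,:2].max(0))
E
```

```text
{np.float64(0.104): np.int64(145), np.float64(0.108): np.int64(93), np.float64(0.112): np.int64(19), np.float64(0.116): np.int64(38), np.float64(0.12): np.int64(749), np.float64(0.124): np.int64(37), np.float64(0.128): np.int64(31), np.float64(0.132): np.int64(38), np.float64(0.136): np.int64(32), np.float64(0.14): np.int64(34), np.float64(0.144): np.int64(37), np.float64(0.148): np.int64(33), np.float64(0.152): np.int64(36), np.float64(0.156): np.int64(41), np.float64(0.16): np.int64(44), np.float64(0.164): np.int64(45), np.float64(0.168): np.int64(402), np.float64(0.172): np.int64(0)}
knobtop 424 [0.56761811 0.23472636 0.16964277] ((567.8350219726562, 235.42364501953125), 10.1182861328125)
hub 537 0.1254640895796481 [0.56930674 0.19747782 0.12251802] [0.55978598 0.18606642] [0.57935719 0.21199441]
```

Call:
step_arm(moves=[[0.0,0,0,0,0,0,0.0854]])

```text
time: 3.3
tool_pos: [0.5024, 0.1078, 0.311]
tool_rot: [0.0, 1.0, 0.003, -0.0]
contact_force: [-0.3, -0.4, 0.3]
gripper_width: 0.995
```

Call:
step_arm(moves=[[0.022,-0.043,0,0,0,0,0.0854],[0.022,-0.043,0,0,0,0,0.0854],[0.0215,-0.042,0.01,0,0,0,0.0854],[0,0,0.04,0,0,0,0.0854],[0,0,0.045,0,0,0,0.0854],[0,0,0.045,0,0,0,0.0854],[0,0,0.037,0,0,0,0.0854],[0,0,0,0,0,0,0.0854]])

```text
time: 4.1
tool_pos: [0.5634, 0.2312, 0.1272]
tool_rot: [0.002, 1.0, -0.0, -0.006]
contact_force: [-1.5, -0.2, 0.1]
gripper_width: 1.003
```

```bash
python3 - <<'E'
from h import *
im,d=grab_frame('wrist');save('w3',im)
s=state();print(s['tool_pos'],s['tool_rot'],s['contact_force'])
E
```

```text
[0.56585063 0.23205272 0.13142099] [ 9.89418163e-04  9.99994709e-01 -3.44841157e-04 -3.07977464e-03] [ 0.79772652 -0.39450426  1.09702032]
```

View pics/w3.png

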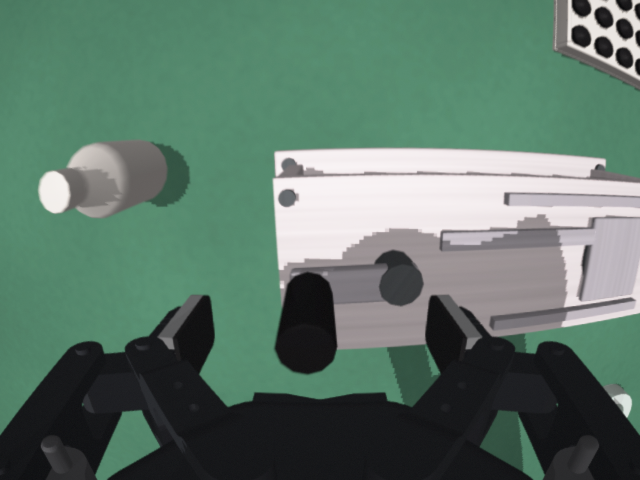

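The knob (col ~306) is between the pads (centre ~319), a few mm towards +y. I'll let the arm settle first, then trim.

Call:
step_arm(moves=[[0,0,0,0,0,0,0.0854],[0,0,0,0,0,0,0.0854]])

```text
time: 4.35
tool_pos: [0.57, 0.234, 0.1382]
tool_rot: [-0.001, 1.0, 0.0, 0.003]
contact_force: [0.9, -0.2, 0.4]
gripper_width: 1.001
```

```bash
python3 - <<'E'
from h import *
s=state();print(s['tool_pos'],s['tool_rot'],s['contact_force'])
E
```

```text
[0.56995644 0.23397889 0.13818808] [-7.63580988e-04  9.99995573e-01  1.14935682e-04  2.87363158e-03] [ 0.9298578  -0.23163695  0.42955981]
```

Call:
step_arm(moves=[[-0.001,-0.0015,0,0,0,0,0.05],[0,0,0,0,0,0,0.02],[0,0,0,0,0,0,0.0],[0,0,0,0,0,0,0.0],[0,0,0,0,0,0,0.0],[0,0,0,0,0,0,0.0]])

```text
time: 4.95
tool_pos: [0.5668, 0.2357, 0.1347]
tool_rot: [-0.0, 1.0, 0.0, 0.0]
contact_force: [0.4, 1.1, 2.0]
gripper_width: 0.216
```

```bash
python3 - <<'E'
from h import *
s=state();print(s['tool_pos'],s['tool_rot'],s['contact_force'],s['gripper_width'])
y=np.deg2rad(1.9)
for th0 in (0.0,):
  c=np.array([569.5,195.5])
  for k in range(0,36):
    th=th0+k*.2
    print(k,round(th,1),np.round(c+40*np.array([-np.sin(th+y),np.cos(th+y)]),1), 'd tool(x,y)',np.round(40*(np.array([-np.sin(th+.2+y)+np.sin(th+y),-(np.cos(th+.2+y)-np.cos(th+y))])),1))
E
```

```text
[0.56679816 0.2356989  0.13466382] [-3.27840706e-04  9.99999828e-01  4.79033144e-04  8.69497760e-05] [0.37695317 1.05311858 1.96176907] 0.2159083719200195
0 0.0 [568.2 235.5] d tool(x,y) [-7.9  1.1]
1 0.2 [560.3 234.4] d tool(x,y) [-7.5  2.6]
2 0.4 [552.7 231.8] d tool(x,y) [-6.9  4.1]
3 0.6 [545.8 227.7] d tool(x,y) [-5.9  5.3]
4 0.8 [539.9 222.4] d tool(x,y) [-4.8  6.4]
5 1.0 [535.1 216. ] d tool(x,y) [-3.4  7.2]
6 1.2 [531.8 208.8] d tool(x,y) [-1.9  7.8]
7 1.4 [529.9 201. ] d tool(x,y) [-0.3  8. ]
8 1.6 [529.6 193. ] d tool(x,y) [1.3 7.9]
9 1.8 [530.9 185.1] d tool(x,y) [2.8 7.5]
10 2.0 [533.7 177.7] d tool(x,y) [4.3 6.8]
11 2.2 [538.  170.9] d tool(x,y) [5.5 5.8]
12 2.4 [543.5 165.1] d tool(x,y) [6.6 4.6]
13 2.6 [550.  160.6] d tool(x,y) [7.3 3.2]
14 2.8 [557.4 157.4] d tool(x,y) [7.8 1.7]
15 3.0 [565.2 155.7] d tool(x,y) [8.  0.1]
16 3.2 [573.2 155.7] d tool(x,y) [ 7.8 -1.5]
17 3.4 [581.  157.2] d tool(x,y) [ 7.4 -3. ]
18 3.6 [588.4 160.2] d tool(x,y) [ 6.6 -4.5]
19 3.8 [595.  164.7] d tool(x,y) [ 5.6 -5.7]
20 4.0 [600.6 170.4] d tool(x,y) [ 4.4 -6.7]
21 4.2 [605.  177.1] d tool(x,y) [ 3.  -7.4]
22 4.4 [608.  184.5] d tool(x,y) [ 1.4 -7.9]
23 4.6 [609.4 192.3] d tool(x,y) [-0.2 -8. ]
24 4.8 [609.2 200.3] d tool(x,y) [-1.7 -7.8]
25 5.0 [607.5 208.1] d tool(x,y) [-3.3 -7.3]
26 5.2 [604.2 215.4] d tool(x,y) [-4.6 -6.5]
27 5.4 [599.6 221.9] d tool(x,y) [-5.8 -5.4]
28 5.6 [593.7 227.3] d tool(x,y) [-6.8 -4.2]
29 5.8 [586.9 231.5] d tool(x,y) [-7.5 -2.7]
30 6.0 [579.4 234.3] d tool(x,y) [-7.9 -1.2]
31 6.2 [571.5 235.4] d tool(x,y) [-8.   0.4]
32 6.4 [563.5 235.1] d tool(x,y) [-7.7  2. ]
33 6.6 [555.8 233.1] d tool(x,y) [-7.2  3.5]
34 6.8 [548.6 229.6] d tool(x,y) [-6.4  4.8]
35 7.0 [542.2 224.8] d tool(x,y) [-5.3  6. ]
```

Call:
step_arm(moves=[[-0.0079,0.0011,0,0,0,0,0],[-0.0075,0.0026,0,0,0,0,0],[-0.0069,0.0041,0,0,0,0,0],[-0.0059,0.0053,0,0,0,0,0]])

```text
time: 5.35
tool_pos: [0.5382, 0.2218, 0.1346]
tool_rot: [0.0, 1.0, 0.001, 0.001]
contact_force: [3.4, -0.2, 0.2]
gripper_width: 0.214
```

Call:
step_arm(moves=[[-0.0048,0.0064,0,0,0,0,0],[-0.0034,0.0072,0,0,0,0,0],[-0.0019,0.0078,0,0,0,0,0],[-0.0003,0.008,0,0,0,0,0]])

```text
time: 5.75
tool_pos: [0.5286, 0.1923, 0.1346]
tool_rot: [-0.0, 1.0, 0.0, 0.001]
contact_force: [6.5, 2.3, -1.1]
gripper_width: 0.216
```

Call:
step_arm(moves=[[0.002,0.0079,0,0,0,0,0],[0.0028,0.0075,0,0,0,0,0],[0.0043,0.0068,0,0,0,0,0],[0.0055,0.0058,0,0,0,0,0],[0.0066,0.0046,0,0,0,0,0],[0.0073,0.0032,0,0,0,0,0],[0.0078,0.0017,0,0,0,0,0],[0.008,0.0001,0,0,0,0,0]])

```text
time: 6.55
tool_pos: [0.5723, 0.1556, 0.1344]
tool_rot: [-0.001, 1.0, 0.0, -0.001]
contact_force: [-2.2, 7.2, 5.7]
gripper_width: 0.218
```

Call:
step_arm(moves=[[0.0078,-0.0015,0,0,0,0,0],[0.0074,-0.003,0,0,0,0,0],[0.0066,-0.0045,0,0,0,0,0],[0.0056,-0.0057,0,0,0,0,0],[0.0044,-0.0067,0,0,0,0,0],[0.003,-0.0074,0,0,0,0,0],[0.0014,-0.0079,0,0,0,0,0],[-0.0002,-0.008,0,0,0,0,0]])

```text
time: 7.35
tool_pos: [0.6087, 0.1983, 0.1345]
tool_rot: [0.002, 1.0, 0.0, -0.001]
contact_force: [-1.4, -2.9, 6.4]
gripper_width: 0.22
```

Call:
step_arm(moves=[[-0.0017,-0.0078,0,0,0,0,0],[-0.0033,-0.0073,0,0,0,0,0],[-0.0046,-0.0065,0,0,0,0,0],[-0.0058,-0.0054,0,0,0,0,0],[-0.0068,-0.0042,0,0,0,0,0],[-0.0075,-0.0027,0,0,0,0,0],[-0.0079,-0.0012,0,0,0,0,0],[-0.008,0.0004,0,0,0,0,0]])

```text
time: 8.15
tool_pos: [0.562, 0.2352, 0.1346]
tool_rot: [-0.0, 1.0, 0.001, 0.0]
contact_force: [3.1, 0.3, 4.6]
gripper_width: 0.221
```

Call:
step_arm(moves=[[-0.0077,0.002,0,0,0,0,0],[-0.0072,0.0035,0,0,0,0,0],[-0.003,0.0023,0,0,0,0,0],[0,0,0,0,0,0,0]])

```text
time: 8.55
tool_pos: [0.5471, 0.2293, 0.1348]
tool_rot: [-0.004, 1.0, 0.0, 0.005]
contact_force: [13.7, 12.1, -3.1]
gripper_width: 0.213
```

The force rise (≈18 N, opposing the winding) at the position expected for 6.8 rad means the crank is on its stop. I'll release it and retreat up.

Call:
step_arm(moves=[[0.001,-0.0005,0,0,0,0,0],[0,0,0,0,0,0,0.0854],[0,0,0,0,0,0,0.0854],[0,0,0,0,0,0,0.0854],[0,0,0,0,0,0,0.0854],[0,0,-0.03,0,0,0,0.0854],[0,0,-0.045,0,0,0,0.0854],[0,0,-0.045,0,0,0,0.0854]])

```text
time: 9.35
tool_pos: [0.5449, 0.2269, 0.2542]
tool_rot: [0.0, 1.0, 0.0, -0.002]
contact_force: [0.8, -0.4, 0.3]
gripper_width: 1.001
```

Call:
step_arm(moves=[[0,0.045,-0.045,0,0,0,0.0854],[0,0.05,-0.01,0,0,0,0.0854],[0,0.03,0,0,0,0,0.0854],[0,0,0,0,0,0,0.0854],[0,0,0,0,0,0,0.0854],[0,0,0,0,0,0,0.0854]])

```text
time: 9.95
tool_pos: [0.5457, 0.1136, 0.2988]
tool_rot: [-0.0, 1.0, 0.001, -0.001]
contact_force: [0.3, 0.5, 1.0]
gripper_width: 0.998
```

```bash
python3 - <<'E'
from h import *
i=camera_info('wrist');im,d=grab_frame('wrist');save('w4',im);P=wpts(d,i);np.save('w4P.npy',P)
im2,d2=grab_frame('scene');save('s4',im2)
s=state();print(s['tool_pos'],s['tool_rot'],s['contact_force'],s['gripper_width'])
X=P.reshape(-1,3)
m=(abs(X[:,0]-.568)<.06)&(abs(X[:,1]-.2)<.09)&(X[:,2]>.1665);t=X[m];print('knob',len(t),t.mean(0),cv2.minEnclosingCircle((t[:,:2]*1000).astype(np.float32)))
m=(X[:,2]>.0965)&(X[:,2]<.1035)&(abs(X[:,0]-.57)<.08)&(abs(X[:,1]-.15)<.18)
print(cv2.minAreaRect((X[m,:2]*1000).astype(np.float32)))
K=np.array(i['intrinsics']);T=np.array(i['world_from_camera'])
p=np.linalg.inv(T)@np.array([.5742,.0557,.102,1]);r=np.hypot(p[0],p[1]);a=np.arctan2(r,p[2]);print('bush px',K[0,2]+K[0,0]*a*p[0]/r,K[1,2]+K[1,1]*a*p[1]/r)
E
```

```text
[0.54577388 0.11388812 0.29885683] [-6.01977031e-05  9.99999208e-01  1.11881162e-03 -5.73604320e-04] [ 0.20098232 -0.1259379   0.3516777 ] 1.002296554867751
knob 39795 [0.56466431 0.14525982 0.3873333 ] ((576.4998779296875, 174.82443237304688), 70.64767456054688)
((572.1401977539062, 120.94727325439453), (90.6791763305664, 261.4985046386719), 1.9357166290283203)
bush px 382.42820308374513 184.58212305542557
```

View pics/w4.png

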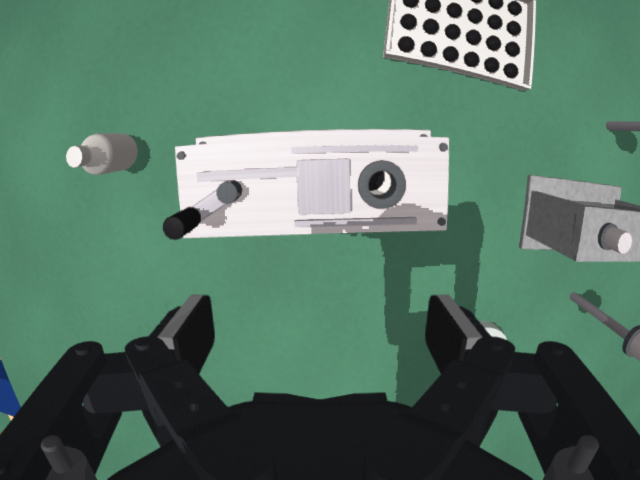

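The shutter is open and the bush shows at (382,184), matching the predicted (382.4,184.6). Next I'll refine the bush centre and check the crank angle.

```bash
python3 - <<'E'
from h import *
P=np.load('w4P.npy');im=cv2.imread('pics/w4.png');X=P
m=(np.abs(P[...,0]-.5742)<.035)&(np.abs(P[...,1]-.0557)<.035)&(im.max(-1)<140)&(P[...,2]>.098)&(P[...,2]<.106)
n,l,st,c=cv2.connectedComponentsWithStats(m.astype(np.uint8)); k=1+np.argmax(st[1:,4]); t=P[l==k]
print(st[k],cv2.minEnclosingCircle((t[:,:2]*1000).astype(np.float32)),cv2.minAreaRect((t[:,:2]*1000).astype(np.float32)))
X=P.reshape(-1,3)
m=(abs(X[:,0]-.558)<.035)&(abs(X[:,1]-.23)<.04)&(X[:,2]>.1665)&(X[:,2]<.175);t=X[m];c=cv2.minEnclosingCircle((t[:,:2]*1000).astype(np.float32));print('knob',len(t),c)
d=np.array(c[0])-[569.5,195.7]; print('theta',np.arctan2(-d[0],d[1])-np.deg2rad(1.93)+2*np.pi,np.hypot(*d))
E
```

```text
[ 358  160   48   49 1222] ((573.7973022460938, 56.01715087890625), 23.060379028320312) ((574.2941284179688, 56.26390075683594), (44.38127517700195, 44.63947677612305), 58.76753234863281)
knob 430 ((548.8221435546875, 229.40220642089844), 10.0931396484375)
theta 6.7998208066115415 39.54001093588367
```

Call:
step_arm(moves=[[0,0.048,0,0,0,0,0.0854],[0,0.05,0,0,0,0,0.0854],[0,0.05,0,0,0,0,0.0854],[0,0.05,0,0,0,0,0.0854],[0,0.05,0,0,0,0,0.0854],[0,0.05,0,0,0,0,0.0854],[0,0.04,0,0,0,0,0.0854],[-0.014,0.02,0,0,0,0,0.0854]])

```text
time: 10.85
tool_pos: [0.5327, -0.2473, 0.2985]
tool_rot: [-0.0, 1.0, -0.0, -0.001]
contact_force: [0.3, 1.2, -1.0]
gripper_width: 0.999
```

Call:
step_arm(moves=[[0,0,0,0,0,0,0.0854],[0,0,0,0,0,0,0.0854],[0,0,0,0,0,0,0.0854]])

```text
time: 11.15
tool_pos: [0.5329, -0.2437, 0.2994]
tool_rot: [-0.0, 1.0, 0.001, 0.0]
contact_force: [0.1, 0.9, 0.3]
gripper_width: 1.006
```

```bash
python3 - <<'E'
from h import *
from scipy.optimize import least_squares
i=camera_info('wrist');im,d=grab_frame('wrist');save('w5',im);P=wpts(d,i)
s=state();print(s['tool_pos'],s['tool_rot'],s['contact_force'],s['gripper_width'])
X=P.reshape(-1,3)
m=(X[:,2]>.121)&(X[:,2]<.129)&(abs(X[:,0]-.533)<.06)&(abs(X[:,1]+.25)<.12);print(cv2.minAreaRect((X[m,:2]*1000).astype(np.float32)))
m=(abs(X[:,0]-.532)<.03)&(abs(X[:,1]+.294)<.03)&(X[:,2]>.182)&(X[:,2]<.19);t=X[m];print(len(t),np.median(t,0),cv2.minEnclosingCircle((t[:,:2]*1000).astype(np.float32)))
m=(abs(X[:,0]-.532)<.03)&(abs(X[:,1]+.204)<.03)&(X[:,2]>.154)&(X[:,2]<.16);t=X[m];print(len(t),np.median(t,0),cv2.minEnclosingCircle((t[:,:2]*1000).astype(np.float32)))
E
```

```text
[ 0.53294473 -0.24361687  0.29947621] [-1.55137282e-04  9.99998869e-01  1.49225215e-03  1.02935721e-04] [ 0.06694691 -0.69252759  0.53104521] 0.9999470868230007
((532.4594116210938, -248.60906982421875), (174.361328125, 61.098426818847656), 88.66230773925781)
789 [ 0.53211457 -0.29323998  0.18466895] ((531.838623046875, -293.6888427734375), 12.325051307678223)
659 [ 0.5341541  -0.20382714  0.15668803] ((533.4771118164062, -203.75827026367188), 12.167036056518555)
```

View pics/w5.png

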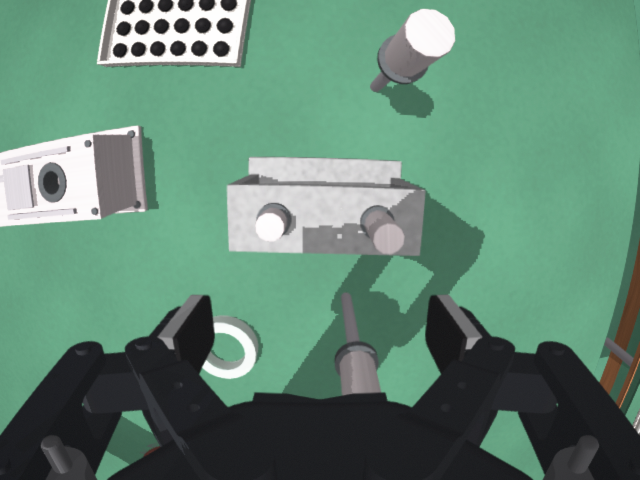

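Crank reads 6.80 rad and the bush centre is (574.0, 56.0) mm. In the wrist picture the probe top is at (388,235) → (532.0, −293.5, 185) mm, and the plug is at (272,222). Approaching the probe.

Call:
step_arm(moves=[[-0.001,0.025,0,0,0,0,0.0854],[0,0.025,0,0,0,0,0.0854],[0,0,0.02,0,0,0,0.0854],[0,0,0.035,0,0,0,0.0854],[0,0,0.035,0,0,0,0.0854],[0,0,0.03,0,0,0,0.0854],[0,0,0.02,0,0,0,0.0854],[0,0,0.01,0,0,0,0.0854]])

```text
time: 12.0
tool_pos: [0.5308, -0.293, 0.1467]
tool_rot: [-0.001, 1.0, 0.001, -0.002]
contact_force: [-0.6, -0.2, -0.6]
gripper_width: 1.002
```

Call:
step_arm(moves=[[0,0,0.008,0,0,0,0.0854],[0,0,0,0,0,0,0.0854],[0,0,0,0,0,0,0.0854],[0,0,0,0,0,0,0.0854]])

```text
time: 12.4
tool_pos: [0.5322, -0.2955, 0.1431]
tool_rot: [0.001, 1.0, 0.0, 0.001]
contact_force: [0.1, -0.2, 0.5]
gripper_width: 1.0
```

```bash
python3 - <<'E'
from h import *
im,d=grab_frame('wrist');save('w6',im)
s=state();print(s['tool_pos'],s['tool_rot'],s['contact_force'],s['gripper_width'])
E
```

```text
[ 0.5320914  -0.29554177  0.1429819 ] [7.03853127e-04 9.99999176e-01 4.23927316e-04 9.86298504e-04] [-0.38659999  0.38713393  0.73307982] 0.9963317122725527
```

View pics/w6.png

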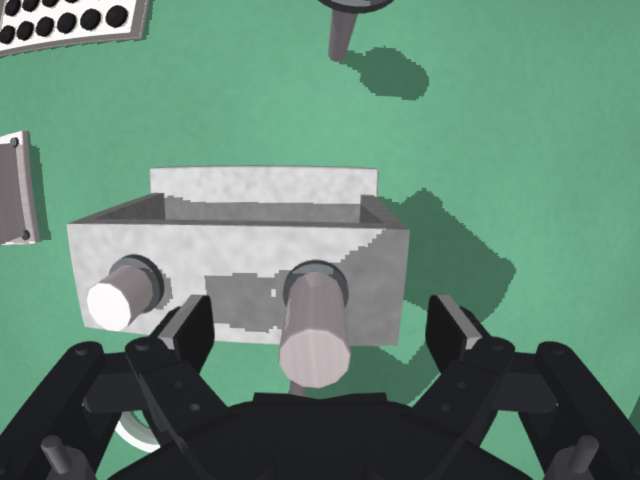

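The probe grip (315,330) is between the pads, about 2 mm off centre. I'll trim and close.

Call:
step_arm(moves=[[0,-0.0018,0.001,0,0,0,0.0854],[0,0,0,0,0,0,0.04],[0,0,0,0,0,0,0.0],[0,0,0,0,0,0,0.0],[0,0,0,0,0,0,0.0],[0,0,0,0,0,0,0.0],[0,0,0,0,0,0,0.0]])

```text
time: 13.15
tool_pos: [0.5315, -0.2934, 0.1406]
tool_rot: [0.0, 1.0, 0.0, 0.0]
contact_force: [0.3, -0.1, 0.8]
gripper_width: 0.268
```

Call:
step_arm(moves=[[0,0,-0.005,0,0,0,0],[0,0,-0.01,0,0,0,0],[0,0,-0.02,0,0,0,0],[0,0,-0.025,0,0,0,0],[0,0,-0.03,0,0,0,0],[0,0,-0.03,0,0,0,0],[0,0,-0.03,0,0,0,0],[0,0,-0.02,0,0,0,0]])

```text
time: 13.95
tool_pos: [0.5318, -0.2935, 0.3142]
tool_rot: [0.001, 1.0, 0.0, 0.002]
contact_force: [1.3, 0.6, -1.5]
gripper_width: 0.268
```

Call:
step_arm(moves=[[0,0,-0.01,0,0,0,0],[0,0,0,0,0,0,0],[0,0,0,0,0,0,0],[0,0,0,0,0,0,0],[0,0,0,0,0,0,0]])

```text
time: 14.45
tool_pos: [0.5309, -0.2929, 0.3186]
tool_rot: [-0.001, 1.0, 0.0, -0.001]
contact_force: [0.0, -0.3, -2.2]
gripper_width: 0.27
```

```bash
python3 - <<'E'
from h import *
for c in ['scene','side']:
    im,d=grab_frame(c);save(c+'7',im);np.save(c+'7.npy',pts(c,d))
s=state();print(s['tool_pos'],s['tool_rot'],s['contact_force'],s['gripper_width'])
a=np.hstack([cv2.imread('pics/scene7.png')[0:360,60:460],cv2.imread('pics/side7.png')[100:460,180:580]]);cv2.imwrite('pics/m7.png',a)
E
```

```text
[ 0.53110284 -0.29308041  0.31925166] [-5.50462554e-04  9.99999487e-01  3.87392680e-04 -7.56390914e-04] [ 1.00110416 -0.10537713 -1.67600979] 0.2705982645242903
```

View pics/m7.png

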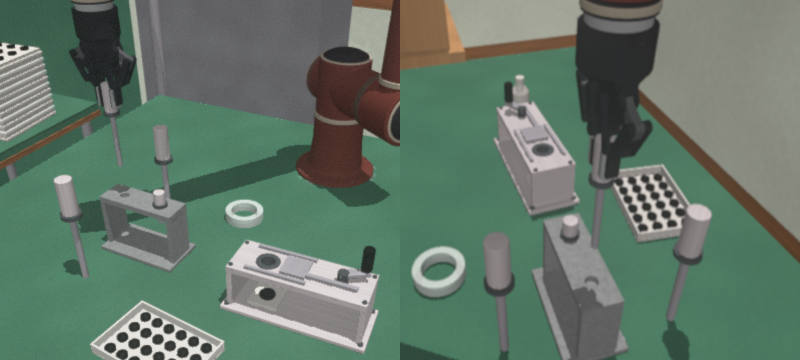

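The probe is held (left panel 113,135; right panel 598,205) and its rack hole is empty. Now I'll fit the rod's axis for offset and tilt.

```bash
cat >> h.py <<'E'
from scipy.optimize import least_squares
def rod(P,tp,zlo=None,zhi=None,r=.005,off=(0,0)):
    X=P.reshape(-1,3); zt=tp[2]-.1255
    zlo=zt+.003 if zlo is None else zlo; zhi=zt+.105 if zhi is None else zhi
    m=(abs(X[:,0]-tp[0])<.02)&(abs(X[:,1]-tp[1])<.02)&(X[:,2]>zt-.02)&(X[:,2]<zhi)
    Y=X[m]; ztip=np.percentile(Y[:,2],1); Y=Y[Y[:,2]>zlo]
    f=lambda q:np.hypot(Y[:,0]-q[0]-q[2]*(Y[:,2]-zt),Y[:,1]-q[1]-q[3]*(Y[:,2]-zt))-r
    s=least_squares(f,[tp[0],tp[1],0,0],loss='soft_l1',f_scale=.001)
    print('n',len(Y),'tipxy mm',np.round(s.x[:2]*1000,1),'slope',np.round(s.x[2:],4),'resid',round(np.abs(s.fun).mean()*1000,2),'ztip',round(ztip,4),'exp',round(zt,4))
E
python3 - <<'E'
from h import *
tp=np.array([.5313,-.2931,.319])
rod(np.load('scene7.npy'),tp);rod(np.load('side7.npy'),tp)
E
```

```text
n 252 tipxy mm [ 530.4 -293.5] slope [-0.0008 -0.0002] resid 0.99 ztip 0.1948 exp 0.1935
n 476 tipxy mm [ 531.6 -292.7] slope [ 0.0013 -0.0004] resid 0.45 ztip 0.1956 exp 0.1935
```

The rod is upright, with its tip directly below the TCP. Carry it over the bush at tip z≈0.19, which clears the plug (0.157) and the shutter (0.108).

Call:
step_arm(moves=[[0.002,-0.015,0,0,0,0,0],[0.005,-0.04,0,0,0,0,0],[0.006,-0.049,0,0,0,0,0],[0.006,-0.049,0,0,0,0,0],[0.006,-0.049,0,0,0,0,0],[0.006,-0.049,0,0,0,0,0],[0.005,-0.045,0,0,0,0,0],[0.004,-0.03,0,0,0,0,0]])

```text
time: 15.35
tool_pos: [0.5705, 0.0367, 0.3207]
tool_rot: [-0.001, 1.0, 0.002, 0.0]
contact_force: [0.2, -1.5, -1.2]
gripper_width: 0.271
```

Call:
step_arm(moves=[[0.0027,-0.016,0,0,0,0,0],[0,-0.007,0,0,0,0,0],[0,0,0,0,0,0,0],[0,0,0,0,0,0,0],[0,0,0,0,0,0,0],[0,0,0,0,0,0,0]])

```text
time: 15.95
tool_pos: [0.5738, 0.0546, 0.3204]
tool_rot: [0.0, 1.0, -0.0, -0.0]
contact_force: [-0.1, -1.1, -1.5]
gripper_width: 0.265
```

```bash
python3 - <<'E'
from h import *
s=state();print(s['tool_pos'],s['tool_rot'],s['contact_force'],s['gripper_width'])
for c in ['scene','side']:
    im,d=grab_frame(c);save(c+'8',im);P=pts(c,d);np.save(c+'8.npy',P);rod(P,s['tool_pos'])
    X=P.reshape(-1,3)
    m=(X[:,2]>.0965)&(X[:,2]<.1035)&(abs(X[:,0]-.57)<.08)&(abs(X[:,1]-.15)<.18)
    print(cv2.minAreaRect((X[m,:2]*1000).astype(np.float32)))
    m=(np.abs(P[...,0]-.574)<.035)&(np.abs(P[...,1]-.056)<.035)&(im.max(-1)<140)&(P[...,2]>.098)&(P[...,2]<.1045)
    n,l,st,cc=cv2.connectedComponentsWithStats(m.astype(np.uint8)); k=1+np.argmax(st[1:,4]); t=P[l==k]; print('bush',len(t),cv2.minEnclosingCircle((t[:,:2]*1000).astype(np.float32)))
s=state();print(s['tool_pos'])
a=np.hstack([cv2.imread('pics/scene8.png')[60:420,200:600],cv2.imread('pics/side8.png')[0:360,120:520]]);cv2.imwrite('pics/m8.png',a)
E
```

```text
[0.57381483 0.05463322 0.32044784] [ 8.85518866e-05  9.99999871e-01 -4.99465974e-04 -3.80588571e-05] [-0.05820149 -1.13355495 -1.49071839] 0.26459988808229307
n 304 tipxy mm [573.4  53.3] slope [-0.0023  0.0044] resid 0.89 ztip 0.1966 exp 0.1949
((571.7559204101562, 119.64873504638672), (95.54474639892578, 260.8054504394531), 1.9386740922927856)
bush 302 ((568.9739379882812, 44.69706726074219), 34.22794723510742)
n 242 tipxy mm [574.4  54.6] slope [0.005  0.0019] resid 0.81 ztip 0.197 exp 0.1949
((572.9083862304688, 119.53429412841797), (91.32444763183594, 263.2537536621094), 1.6529226303100586)
bush 246 ((563.7791748046875, 49.081966400146484), 34.961761474609375)
[0.57383742 0.0549575  0.32048334]
```

View pics/m8.png

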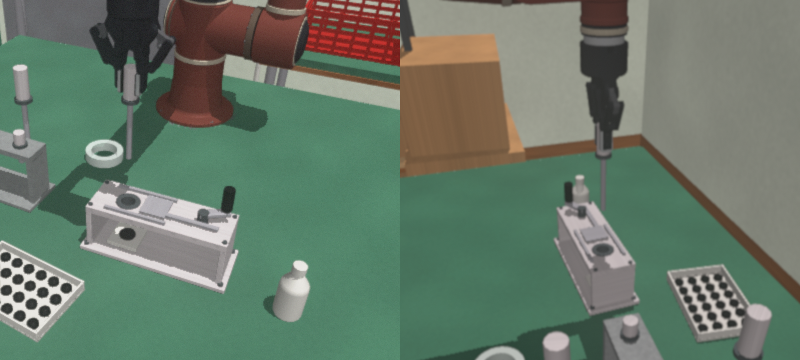

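Against the bridge as each camera sees it, the tip needs about +1 mm in y. I'll trim and go down to just above the bush.

Call:
step_arm(moves=[[0.0004,-0.001,0.01,0,0,0,0],[0,0,0.016,0,0,0,0],[0,0,0.018,0,0,0,0],[0,0,0.014,0,0,0,0],[0,0,0.008,0,0,0,0],[0,0,0.004,0,0,0,0],[0,0,0,0,0,0,0],[0,0,0,0,0,0,0]])

```text
time: 16.85
tool_pos: [0.5746, 0.0568, 0.2512]
tool_rot: [0.0, 1.0, 0.0, 0.001]
contact_force: [1.0, -0.2, -1.5]
gripper_width: 0.268
```

Call:
step_arm(moves=[[0,0,0,0,0,0,0],[0,0,0,0,0,0,0]])

```text
time: 17.05
tool_pos: [0.5746, 0.0568, 0.2514]
tool_rot: [0.0, 1.0, 0.0, 0.001]
contact_force: [1.0, -0.1, -1.7]
gripper_width: 0.264
```

```bash
python3 - <<'E'
from h import *
s=state();print(s['tool_pos'],s['tool_rot'],s['contact_force'],s['gripper_width'])
for c in ['scene','side']:
    im,d=grab_frame(c);save(c+'9',im);P=pts(c,d);rod(P,s['tool_pos'])
im,d=grab_frame('wrist');save('w9',im)
a=np.hstack([cv2.resize(cv2.imread('pics/scene9.png')[190:310,280:413],None,fx=3,fy=3,interpolation=2),cv2.resize(cv2.imread('pics/side9.png')[140:260,265:398],None,fx=3,fy=3,interpolation=2)]);cv2.imwrite('pics/m9.png',a)
E
```

```text
[0.57460485 0.05676227 0.2513934 ] [8.83953481e-06 9.99999624e-01 4.12063946e-04 7.62319022e-04] [ 0.97315893 -0.12757408 -1.74157011] 0.26389422220184255
n 267 tipxy mm [574.6  55.2] slope [-0.0031  0.0074] resid 0.82 ztip 0.1274 exp 0.1259
n 220 tipxy mm [575.6  56.8] slope [ 0.0002 -0.0022] resid 0.71 ztip 0.1281 exp 0.1259
```

View pics/m9.png

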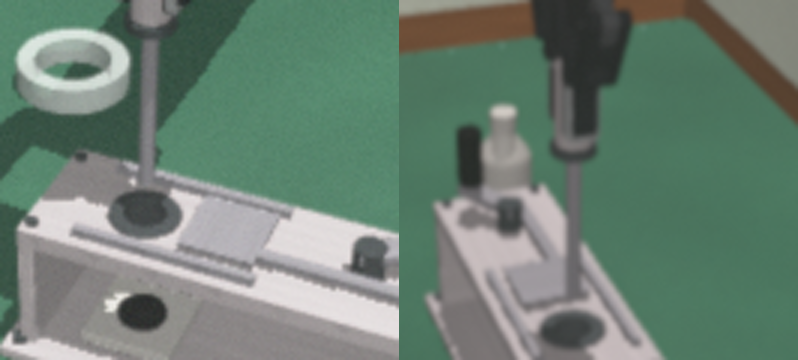

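View pics/w9.png

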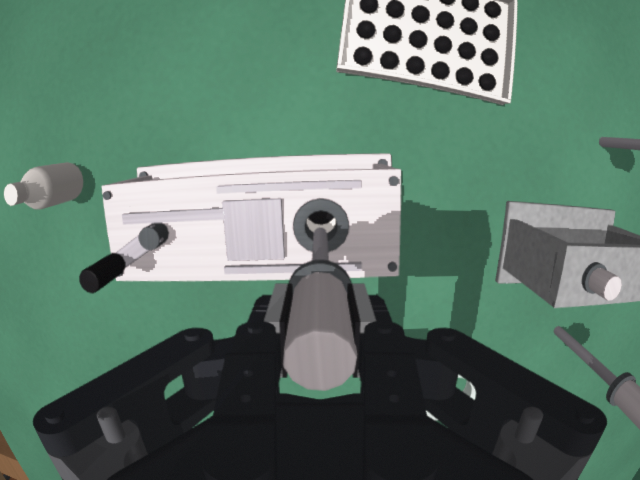

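The rod (wrist column 320) lines up with the bush (320,222), and all the offsets are within about 1 mm. Lower it 78 mm.

Call:
step_arm(moves=[[-0.0005,0.0004,0.006,0,0,0,0],[0,0,0.012,0,0,0,0],[0,0,0.012,0,0,0,0],[0,0,0.01,0,0,0,0]])

```text
time: 17.6
tool_pos: [0.5729, 0.0564, 0.2082]
tool_rot: [-0.0, 1.0, 0.0, -0.001]
contact_force: [-0.0, -0.4, -1.8]
gripper_width: 0.263
```

Call:
step_arm(moves=[[0,0,0.012,0,0,0,0],[0,0,0.012,0,0,0,0],[0,0,0.008,0,0,0,0],[0,0,0.004,0,0,0,0],[0,0,0.002,0,0,0,0],[0,0,0,0,0,0,0],[0,0,0,0,0,0,0],[0,0,0,0,0,0,0]])

```text
time: 18.4
tool_pos: [0.5741, 0.0563, 0.1732]
tool_rot: [0.0, 1.0, 0.0, 0.001]
contact_force: [0.2, -0.2, -1.3]
gripper_width: 0.267
```

```bash
python3 - <<'E'
from h import *
s=state();print(s['tool_pos'],s['tool_rot'],s['contact_force'],s['gripper_width'],np.abs(s['joint_vel']).max())
for c in ['scene','side']:
    im,d=grab_frame(c);save(c+'10',im);P=pts(c,d);rod(P,s['tool_pos'],zlo=.113)
im,d=grab_frame('wrist');save('w10',im)
a=np.hstack([cv2.resize(cv2.imread('pics/scene10.png')[190:310,280:413],None,fx=3,fy=3,interpolation=2),cv2.resize(cv2.imread('pics/w10.png')[160:280,250:383],None,fx=3,fy=3,interpolation=2)]);cv2.imwrite('pics/m10.png',a)
E
```

```text
[0.57410525 0.05634915 0.173205  ] [1.92311412e-05 9.99999727e-01 3.97275471e-04 6.22460255e-04] [ 0.15915171 -0.22618819 -1.33035704] 0.26674968051103726 0.0030011942207846826
n 87 tipxy mm [575.1  55.5] slope [-0.0141 -0.0033] resid 0.92 ztip 0.0493 exp 0.0477
n 79 tipxy mm [575.3  58.2] slope [-0.0028 -0.0249] resid 0.74 ztip 0.088 exp 0.0477
```

View pics/m10.png

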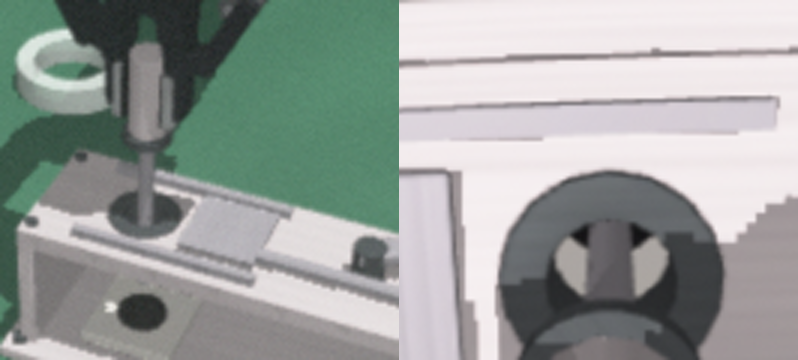

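The rod is centred in the bore (gaps equal on both sides at crop 570/650,265). The tip is at about 48 mm and the arm is still. Handing in.

```bash
python3 -c "
from h import *
print(job_done());s=state();print(s['tool_pos'],s['contact_force'],s['gripper_width'])"
```

```text
the job is handed in; nothing more can be done
None
the job is handed in; nothing more can be done
```

I wound the crank to its open stop, then took the long probe from the rack and lowered it through the bush. I handed in at about 18.5 s, with the gripper still holding the probe there. The hand-in gives no verdict.

- **Crank:** it measured 6.80 rad in the wrist picture, and the stop showed as about 18 N against the winding. The bush was fully uncovered.
- **Probe choice:** I took the one hanging in the rack, whose top was at 185 mm. The two free-standing look-alikes were larger, with tops at 229 mm.
- **Final pose:** the TCP was at (574.1, 56.3) mm and the bush axis at about (574, 56). The tip was at 48–49 mm, close to midway between the bush and the part.
- **Contact:** I saw no sign of the probe touching the fixture. The side force was about 0.3 N, within the sensor's noise, and the rod showed equal gaps on both sides of the bore.
- **Weak check:** the last rod fits had fewer than 90 points each, because only a short length was visible. The side camera put the tip about 2 mm off in y with a tilt of 0.025 rad, while the scene camera's fit was within about 1 mm. I trusted the earlier fits on the full rod, which had a tilt under 0.01 rad, and the wrist picture.
- **Bystanders:** I didn't touch the plug, tray, tape or bottle, and they looked in place in the later pictures. I didn't measure them again at the end.

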